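# Hold the check glass in the smoke meter's light

### The job

Check the exhaust-smoke meter on the garage bench: draw its loose receiver head back along the bed against the end stop, away from the lamp, and turn its clamp knob clockwise until it is tight, so that the head is locked there. Then take the tall check glass out of the wooden rack, fingers on its two narrow frosted sides only and never on the clear broad faces, and hold it upright and still midway between lamp and receiver, not touching the meter, so that the light goes squarely through the middle of the lower half of its clear faces. Finish while holding it there, do not put it down; leave the other things on the bench where they are.

Things in the scene. Friction and masses are not known exactly. Their poses are not given: they have to be found in the camera images.
- meter: Flat grey bed 380 mm long (its y, along the light), x from -110 to +60 mm, 16 mm thick, a 44 mm wide steel guide on it up to z = 24 mm. Fixed black lamp head at its -y end (72 x 84 mm, top z = 115 mm; nose of radius 21 mm), receiver head on a slide at its +y end, then the end stop. Origin: on the bench under the bed's middle; the light runs along y, over x = 0, z = 80 mm. Yaw within 0.25 rad
- beam_mid (a point): Point on the light axis, 80 mm above the bench, above the meter's origin: midway between the lamp's nose and the receiver's nose when the receiver is at its stop (136 mm from nose to nose then). Axes as the meter's: y along the light, z up. Below it is only the guide, 56 mm lower
- receiver (a joint): Distance in m of the receiver slide from its end stop: 0 = at the stop, grows towards the lamp, at most 0.065. Unclamped it slides along the meter's y at about 1.5 N and stays where left; clamped it holds. The receiver is a black barrel along y, radius 24 mm, top 104 mm above the bench, on an aluminium slide 56 mm long; the slide's ear towards -x (top 37 mm above the bench) carries the clamp knob
- clamp (a joint): Angle in rad of the clamp knob, clockwise seen from above: 0 = slack, begins to bite at about 0.85, 1.3 = end of its turn, fully tight. At 0 the grip bar lies along the meter's x; it turns from there clockwise by this angle. Takes about 0.1 N m, hard stop at its end; stays where left
- clamp_grip (a point): Centre of the clamp knob's grip: a black upright bar 46 mm long (this point's x), 12 mm thick, 22 mm tall, on a vertical axis; 71 mm above the bench, 82 mm from the light axis on the meter's -x side. It travels with the slide: pinched from above across its 12 mm it can draw the slide along, and be turned
- check_glass: The tall check glass, a smoked-glass cell 70 mm tall, 36 mm wide (its x), 24 mm thick (its y), 90 to 180 g. Its two narrow sides (x = +-18 mm) are frosted, whitish; its two broad faces (y = +-12 mm) are clear. Origin: centre of its underside; z up. It stands in one of the rack's three pockets, underside 10 mm above the bench; the two other glasses are alike but 44 mm tall
- check_glass_clear: The clear part of the tall check glass (28 mm wide between the frosted sides, 24 mm thick, both broad faces), fixed in it, same origin and axes: not to be touched by the fingers
- glass_window (a point): Middle of the lower half of the tall check glass, inside it, 20 mm above its underside: the light axis is to pass here. Same axes as the glass
- rack: Wooden rack block fixed on the bench, 74 mm (x) by 170 mm (y), 22 mm tall, with three pockets in a row along its y at -54, 0 and +54 mm, each 39 x 27 mm and 12 mm deep; the glasses stand in them with the frosted sides to the rack's +-x. Origin: centre of its underside
- short_glass_a: A short check glass, 44 mm tall, otherwise like the tall one, standing in the rack; leave
- short_glass_b: The other short check glass, the same; leave
- lens_cap: Black rubber lens cap, 50 mm across, 18 mm tall, lying on the meter's bed beside the lamp; leave
- driver: Screwdriver 190 mm long lying on the bench; leave
- wrench: Wrench 200 mm long lying on the bench; leave
- oil_can: Steel can 64 mm across, 110 mm tall; leave
- bolt_pot: Small dark steel cup 70 mm across, 50 mm tall; leave
- spark_plug: Spark plug lying on the bench, 60 mm long; leave
Things that resemble listed ones, but are neither listed nor needed, are in the scene too. What is shaped like the check_glass but blue or purple is not meant.

How it is judged:
On the way, in this order (a step that is already met when the one before it is completed fails the run):
1. the receiver slide is drawn back against its end stop (value of joint receiver below 0.003 m), for 0.1 s.
2. the clamp knob is tight with the receiver at its stop (value of joint receiver below 0.003 m and value of joint clamp above 1.05 rad), for 0.2 s.
3. the tall check glass is lifted clear of the rack in the fingers (z of glass_window in the frame of rack above 0.06 m and contact force between the fingers and check_glass above 3 N), for 0.2 s.
At the end, for the whole second after the job is handed in: Receiver within 3 mm of its stop, knob over 1.05 rad; tall glass held by the fingers alone, still, upright and square to the light within 8 deg, its lower half's middle within 8 mm sideways and 12 mm in height of the light axis, within 25 mm of midway, touching neither meter nor rack (all of step 2 and contact force between the fingers and check_glass above 3 N and x of glass_window in the frame of beam_mid between -0.008 and 0.008 m and z of glass_window in the frame of beam_mid between -0.012 and 0.012 m and y of glass_window in the frame of beam_mid between -0.025 and 0.025 m and angle between the y axis of check_glass and the y axis of meter, either way round below 0.14 rad and angle between check_glass's own z axis and vertical below 0.14 rad and linear speed of check_glass below 0.02 m/s and contact force between check_glass and meter below 0.1 N and contact force between check_glass and rack below 0.1 N); the arm keeps its last pose, push and grip.
It fails at once if a finger touches a clear face of the tall check glass (contact force between check_glass_clear and the fingers above 0.3 N).
It fails at once if the tall check glass knocks against the meter (contact force between check_glass and meter above 1 N).
It fails at once if another thing on the bench is disturbed (distance of any of short_glass_a, short_glass_b, lens_cap, driver, wrench, oil_can, bolt_pot, spark_plug from where it was at the start of the episode above 0.03 m).
It also fails if it takes over 53 s, if anything falls off the work surface, if the arm or the gripper's body presses on something with over 40 N, if the wrist force passes 120 N, or if a joint passes its speed limit or range.

### The arm

A 6-joint arm with a two-finger parallel gripper is mounted at the origin on the work surface. World frame = base frame: x ahead of the robot, y to its left, z up, the work surface at z = 0. Lengths are in m, angles in rad, forces in N, time in s.
With the tool pointing down it reaches from about 0.35 to 0.875 m from the base axis. Payload 4.2 kg.
Tool frame: the origin (TCP) lies at the very end of the fingers, on their centre line; the grasp point (between the pads) lies 19 mm behind it; z points along the fingers, y is the line along which they close (so a half turn about z gives the same grasp; the last joint's range is limited). The gripper opens to 87 mm and grips with 3 to 60 N. Pads are 19 mm wide; open, the fingers measure 117 mm over their backs; the gripper's body (75 mm by 190 mm) begins 51 mm behind the grasp point.
Start: joints at [-0.862, 0.385, 0.008, 0, -1.194, -0.259], TCP at [0.272, -0.563, 0.223] pointing down, gripper open.
Joint ranges: [-3.14, 3.14], [-1.21, 2.06], [-1.07, 1.41], [-3.16, 2.05], [-2.99, -0.16], [-3.1, 3.1]. Speed limits (rad/s): [2.79, 2.79, 3.14, 3.14, 3.14, 3.14].

### API

Orientations are given as a 3x3 rotation matrix whose columns are the frame's x, y, z axes.
In Python, from rig import monitor, eyes, r gives the robot as it stands.
- The arm moves only by the tool apply_moves, never from a script. Its argument "series" is a list of rows, each a list of 7 numbers: the opening, from -1 (shut) to 1 (fully open), then the shift along the tool's x, y, z in mm, then the turn, a rotation vector about the tool's x, y, z in rad. A call has 1 to 8 rows; each row shifts and turns the commanded pose from where the row before left it, along the tool's axes as they then stand; what a row does not reach is not made up. A row lasts 1/8 s, in which the tool goes at most 62.5 mm and 10.7 degrees, less where a joint would pass 70% of its speed; a pose out of reach is approached as far as the arm can. A call with a gripper value outside its range is refused whole. The fingers move at their own pace and stop on an object; the grip force is fixed at half the most. Time passes only in rows, so rows that do not move let the fingers close. It gives the time, the measured TCP pose, the force, the opening and the grip force at its end, in the units of the state.
- monitor.observe(): the state, without advancing time (a new reading comes with each control period).
- eyes.grab_frame(name): name is "side" or "top" or "wrist"; returns a dict with "image" (384x512x3 uint8, red, green, blue), "depth" (384x512 float32, m along the optical axis (not along the pixel's ray), 0 where there is no reading), "camera_matrix" (3x3 intrinsics, pixels), "k1" (the pictures are not rectified: a ray, as slopes to the right and down, at radius r is drawn at 1 + k1 r^2 times it, then the intrinsics apply), "world_from_camera" (4x4, takes a point from camera to world coordinates). Camera axes: x right, y up, looking along -z (the intrinsics and any distortion apply to the point x, -y, -z); pixel columns grow to the right and rows downward; lengths in m; the calibration is good to about 2 mm. A picture is of the moment at which its call begins.
- r.close_job(): hands the job in; it is judged then, once.
The state is a dict: "clock": time; "q": joint angles; "qvel": joint speeds; "effort": joint torques, N m; "eef_pos": TCP position; "tool_rot": TCP orientation; "wrist_force": force on the tool from outside, world axes, zero at the start; "moment": the same for the moment, N m; "width": finger opening in m; "finger_force": force on a finger pad.
Only numpy, scipy, OpenCV 4.12 (cv2) and the standard library are available. Lean on these libraries where they do the work, as an engineer would, in place of code of your own. Each camera call takes 0.05 s, during which the arm holds its last target. There are 200 camera calls.

## Working session

There is one attempt and no reset: what is moved stays moved. The work goes in short steps, Python scripts to look and compute and a tool call to move; the robot and the scene stay as the last step left them, time stands still between calls to the robot, and variables do not carry over. Pictures are saved under pics/ and viewed, at most 10 in all, crops included, and the job is handed in when it is done.

Besides the shell and the picture viewer there is one more tool, called by a JSON object that holds its "api" and its "payload", one argument or row to a line. apply_moves: Moves the arm, as the interface text tells. Its arguments: {"type":"object","properties":{"series":{"type":"array"}},"required":["series"]}

```bash
ls; mkdir -p pics
cat > h.py <<'E'
import numpy as np, cv2
from rig import monitor, eyes, r
def shot(n):
    f=eyes.grab_frame(n); np.savez(f'pics/{n}.npz',**f); return f
def load(n): return dict(np.load(f'pics/{n}.npz'))
def rays(f,px):
    K=f['camera_matrix']; px=np.float64(px).reshape(-1,1,2)
    # forward: d=(1+k1 r^2) u  -> cv2 radial model
    u=cv2.undistortPoints(px,K,np.array([float(f['k1']),0,0,0]))[:,0]
    T=f['world_from_camera']; d=np.c_[u[:,0],-u[:,1],-np.ones(len(u))]
    return T[:3,3],d@T[:3,:3].T
def onz(f,px,z):
    o,d=rays(f,px); return o+d*((z-o[2])/d[:,2:])
def bydepth(f,px):
    o,d=rays(f,px); p=np.int32(np.round(px)).reshape(-1,2)
    return o+d*f['depth'][p[:,1],p[:,0]][:,None]
E
python3 - <<'E'
from h import *
s=monitor.observe(); print(s)
im=[]
for n in('top','side','wrist'):
    f=shot(n); print(n,f['camera_matrix'].tolist(),f['k1'],f['world_from_camera'].round(3).tolist())
    cv2.imwrite(f'pics/{n}0.png',cv2.resize(f['image'][:,:,::-1],(800,600),interpolation=cv2.INTER_CUBIC))
E
```

```text
pics
{'clock': 0.0, 'q': array([-8.62410982e-01,  3.85557556e-01,  6.62554830e-03, -5.14914065e-04,
       -1.19400055e+00, -2.58594590e-01]), 'qvel': array([-0.00135733, -0.00081222, -0.00019557,  0.00051965,  0.00054417,
        0.00082948]), 'effort': array([-2.15646887e-04, -3.90664244e+01,  1.87400705e+01,  4.21965256e+00,
        1.09017434e-02, -1.77260963e-04]), 'eef_pos': array([ 0.27148899, -0.56228232,  0.22145653]), 'tool_rot': array([[-9.00620633e-01, -4.34604904e-01, -1.02622073e-03],
       [-4.34606108e-01,  9.00618561e-01,  1.93375566e-03],
       [ 8.38137396e-05,  2.18758204e-03, -9.99997604e-01]]), 'wrist_force': array([4.76249172e-01, 5.25842467e-05, 4.99752000e-01]), 'moment': array([-0.03836951, -0.02333977, -0.0053994 ]), 'finger_force': 0.0, 'width': 0.08687387606529264}
top [[357.3850970397862, 0.0, 254.68804477218418], [0.0, 357.3850970397862, 190.40292873390396], [0.0, 0.0, 1.0]] 0.017478862065439325 [[0.021, 0.997, -0.077, 0.483], [-0.999, 0.024, 0.038, -0.063], [0.04, 0.076, 0.996, 1.028], [0.0, 0.0, 0.0, 1.0]]
side [[423.4546063072931, 0.0, 258.47316071179506], [0.0, 423.4546063072931, 190.58420923106587], [0.0, 0.0, 1.0]] 0.02689410615185362 [[0.714, 0.456, -0.531, -0.059], [-0.7, 0.485, -0.525, -0.684], [0.018, 0.746, 0.666, 0.819], [0.0, 0.0, 0.0, 1.0]]
wrist [[315.1735752420232, 0.0, 257.2330171070915], [0.0, 315.1735752420232, 194.5356575988893], [0.0, 0.0, 1.0]] -0.020239779844655668 [[-0.434, -0.873, -0.22, 0.21], [0.901, -0.421, -0.108, -0.592], [0.002, -0.245, 0.969, 0.384], [0.0, 0.0, 0.0, 1.0]]
```

View pics/top0.png

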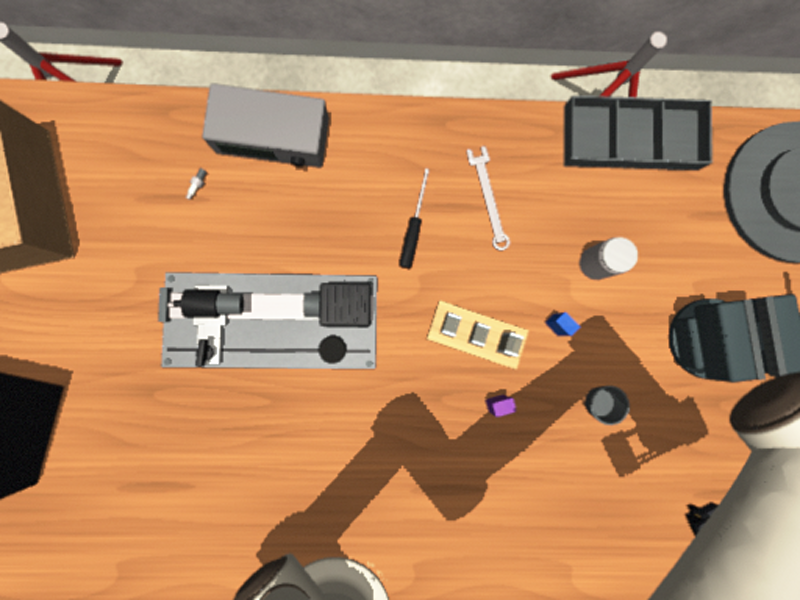

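View pics/side0.png

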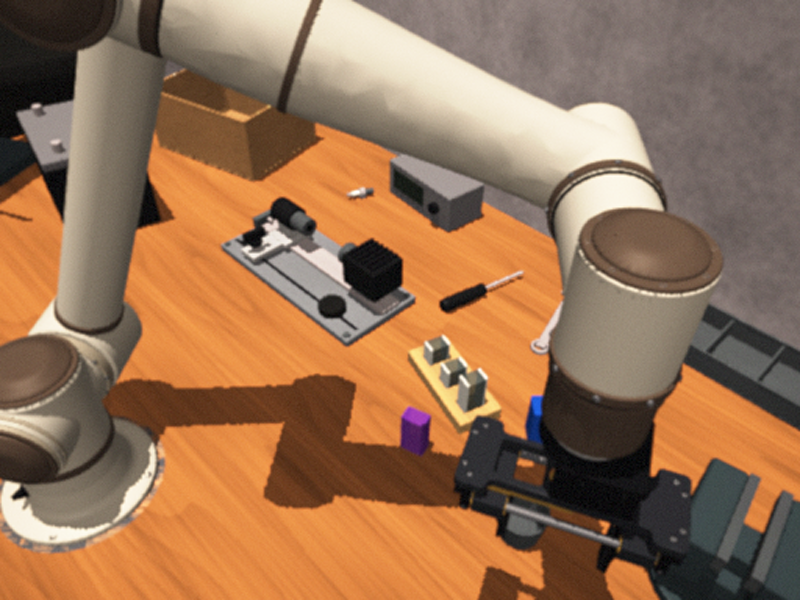

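The top picture shows the meter at (270,320), with the receiver on the left at (205,302) and the knob bar at (206,350). The rack is at (478,335). There are five candidates for the tall glass. In the rack: (452,323), (481,334) and (512,343). Outside it: blue at (563,323) and purple at (501,405). The grey one at (512,343) is the likely match, because in the side picture at (472,390) it stands clearly taller. Blue and purple are excluded. I'll confirm it in a crop.

Run:
```python
from h import *
t=load('top'); s=load('side'); w=load('wrist')
T=t['image'][:,:,::-1]; S=s['image'][:,:,::-1]
g=lambda I,x,y:cv2.resize(I[y:y+75,x:x+100],(400,300),interpolation=cv2.INTER_CUBIC)
A=np.vstack([np.hstack([g(T,92,168),g(T,258,180)]),np.hstack([g(S,135,120),g(S,245,205)])])
cv2.imwrite('pics/crop1.png',A)
# heights in top view around rack and meter
def cloud(f,x0,x1,y0,y1):
    v,u=np.mgrid[y0:y1,x0:x1]; px=np.c_[u.ravel(),v.ravel()]
    return px,bydepth(f,px)
px,P=cloud(t,85,360,165,245)
def rep(name,m):
    q=P[m]; 
    if len(q)<5: print(name,len(q));return
    r=cv2.minAreaRect(np.float32(q[:,:2]*1000)); print(name,len(q),'c',q[:,:2].mean(0).round(4),'z',np.median(q[:,2]).round(4),'rect',np.round(r[0],1),np.round(r[1],1),round(r[2],1))
x=px[:,0];z=P[:,2]
rep('bed',(x<245)&(z>0.010)&(z<0.020))
rep('barrel',(x<165)&(z>0.09))
rep('lamp',(x>190)&(x<250)&(z>0.105))
rep('knob',(x<165)&(z>0.055)&(px[:,1]>212))
rep('rack',(x>265)&(z>0.015)&(z<0.027))
for k,(a,b) in enumerate([(280,298),(299,316),(317,336)]):
    m=(x>=a)&(x<b)&(px[:,1]<232)&(px[:,1]>195)&(z>0.035); print(np.percentile(z[m],[10,50,90]).round(3)); rep('glass%d'%k,m)
```

```text
bed 4636 c [0.5045 0.1303] z 0.0162 rect [514.9 128. ] [169.8 379.3] 0.6
barrel 577 c [0.5349 0.198 ] z 0.0991 rect [523.8  97. ] [326.3  47.9] 83.9
lamp 932 c [ 0.5395 -0.0104] z 0.1129 rect [528.8  -8.3] [ 94.8 106.2] 1.5
knob 156 c [0.4588 0.2022] z 0.0792 rect [459.5  90. ] [ 44.3 306.3] 1.3
rack 1104 c [ 0.4983 -0.2439] z 0.0226 rect [ 495.4 -274.8] [238.8 105.1] 84.4
[0.051 0.054 0.056]
glass0 129 c [ 0.5125 -0.1891] z 0.054 rect [ 508.9 -135.2] [ 41.4 148.7] 4.3
[0.049 0.054 0.056]
glass1 131 c [ 0.4968 -0.2414] z 0.0538 rect [ 499.1 -161.9] [197.5  38.3] 88.4
[0.052 0.079 0.082]
glass2 176 c [ 0.4815 -0.2925] z 0.0792 rect [ 490.7 -187.6] [247.6  37.9] 85.0
```

View pics/crop1.png

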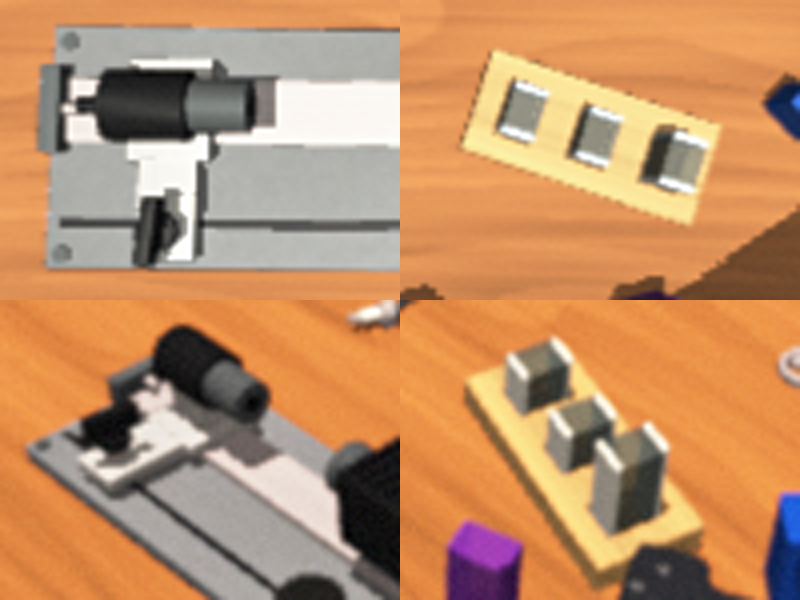

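The crop confirms it. The third rack glass (top crop (680,160), side crop (632,480)) is clearly taller than the other two, is smoked grey, and has whitish narrow sides. Blue and purple are outside the rack. Next I'll refine the poses.

```bash
cat > ref.py <<'E'
from h import *
def comp(f,box,zlo,zhi,seed=None):
    x0,x1,y0,y1=box; v,u=np.mgrid[y0:y1,x0:x1]; px=np.c_[u.ravel(),v.ravel()]
    P=bydepth(f,px); m=((P[:,2]>zlo)&(P[:,2]<zhi)).reshape(v.shape).astype(np.uint8)
    n,l,st,c=cv2.connectedComponentsWithStats(m,connectivity=4); k=1+np.argmax(st[1:,4]); s=(l==k).ravel()
    return px[s],P[s]
def desc(n,P):
    r=cv2.minAreaRect(np.float32(P[:,:2]*1000)); c=P[:,:2].mean(0); C=np.cov((P[:,:2]-c).T); w,V=np.linalg.eigh(C); a=V[:,1]
    print(n,len(P),'mean',c.round(4),'z',np.median(P[:,2]).round(4),'rect',np.round(r[0],1),np.round(r[1],1),round(r[2],1),'major ang deg',np.degrees(np.arctan2(a[1],a[0])).round(1))
E
python3 - <<'E'
from ref import *
t=load('top')
for n,b,lo,hi in [('knob',(115,150,212,240),.074,.090),('tall',(315,340,205,235),.073,.09),('s1',(297,318,200,230),.047,.06),('s0',(278,300,195,225),.047,.06),('rack',(265,345,185,245),.016,.028),('lamp',(195,245,175,215),.108,.12),('barrel',(110,140,180,205),.085,.12),('bed',(95,250,165,245),.010,.0195),('cap',(195,230,208,236),.028,.04)]:
    px,P=comp(t,b,lo,hi); desc(n,P)
# bed corner lines: yaw from the near edge (-x side) and far edge
px,P=comp(t,(95,250,165,245),.010,.0195)
for side in (max,min):
    e=[]
    for u in range(115,235,3):
        s=px[:,0]==u
        if s.sum(): e.append(P[s][np.argmax(px[s,1]) if side is max else np.argmin(px[s,1])][:2])
    e=np.array(e); p=np.polyfit(e[:,1],e[:,0],1); print('x=',p, 'yaw deg',-np.degrees(np.arctan(p[0])), 'x at y=.128',np.polyval(p,.128))
w=load('wrist'); cv2.imwrite('pics/w0.png',w['image'][:,:,::-1])
# knob bar by darkness in top and side
E
```

```text
knob 90 mean [0.4571 0.2283] z 0.0808 rect [456.6 229.1] [12.3 45.2] 83.6 major ang deg 174.7
tall 129 mean [ 0.4815 -0.2964] z 0.0804 rect [ 481.3 -296.8] [25.  35.4] 72.6 major ang deg 161.5
s1 117 mean [ 0.4969 -0.2451] z 0.054 rect [ 497.2 -245.2] [24.2 35.5] 73.6 major ang deg 162.9
s0 118 mean [ 0.5135 -0.1937] z 0.0541 rect [ 513.5 -193.7] [23.6 36.2] 72.7 major ang deg 162.7
rack 1089 mean [ 0.4977 -0.2413] z 0.0226 rect [ 497.2 -245.7] [170.3  74.1] 72.6 major ang deg 71.7
lamp 848 mean [ 0.5408 -0.0095] z 0.1127 rect [541.1  -8.9] [69.8 82.2] 1.4 major ang deg 92.6
barrel 411 mean [0.5379 0.2278] z 0.1003 rect [538.6 228.3] [47.  58.5] 0.6 major ang deg 88.5
bed 3920 mean [0.5097 0.1055] z 0.0162 rect [514.9 127.1] [169.8 377.5] 0.6 major ang deg 77.3
cap 247 mean [0.4655 0.0154] z 0.0342 rect [465.1  15.3] [46.9 44.2] 1.3 major ang deg 161.9
x= [0.26494249 0.41611907] yaw deg -14.8391479259852 x at y=.128 0.450031707845929
x= [-0.01391137  0.59961434] yaw deg 0.7970115807518032 x at y=.128 0.5978336793855021
```

{"api": "apply_moves", "payload": {
  "series": [
    [1,-32,39.5,0,0,0,0],
    [1,-32,39.5,0,0,0,0],
    [1,-32,39.5,0,0,0,0],
    [1,-32,39.5,0,0,0,0],
    [1,-32,39.5,0,0,0,0],
    [1,-32,39.5,0,0,0,0],
    [1,-32,39.5,0,0,0,0],
    [1,-32,39.5,0,0,0,0]
  ]
}}

```text
clock: 1.15
eef_pos: [0.3649, -0.1654, 0.2226]
tool_rot: [[-0.901, -0.435, 0.0], [-0.435, 0.901, 0.0], [-0.0, -0.0, -1.0]]
wrist_force: [0.6, 1.3, 1.0]
width: 0.0872
finger_force: 0.0
```

{"api": "apply_moves", "payload": {
  "series": [
    [1,-32,39.5,0,0,0,0],
    [1,-32,39.5,0,0,0,0],
    [1,-32,39.5,0,0,0,0],
    [1,-32,39.5,0,0,0,0],
    [1,-32,39.5,0,0,0,0],
    [1,-32,39.5,0,0,0,0],
    [1,-32,39.5,0,0,0,0],
    [1,-32,39.5,0,0,0,0]
  ]
}}

```text
clock: 2.15
eef_pos: [0.458, 0.2306, 0.2224]
tool_rot: [[-0.9, -0.435, -0.0], [-0.435, 0.9, -0.0], [0.0, -0.0, -1.0]]
wrist_force: [0.3, 0.3, 0.7]
width: 0.0869
finger_force: 0.0
```

{"api": "apply_moves", "payload": {
  "series": [
    [1,0,0,0,0,0,-0.165],
    [1,0,0,0,0,0,-0.165],
    [1,0,0,0,0,0,-0.165],
    [1,0,0,0,0,0,-0.165],
    [1,0,0,0,0,0,-0.165],
    [1,0,0,0,0,0,-0.165],
    [1,0,0,0,0,0,-0.165],
    [1,0,0,0,0,0,-0.165]
  ]
}}

```text
clock: 3.15
eef_pos: [0.4578, 0.2288, 0.2222]
tool_rot: [[0.203, -0.979, -0.001], [-0.979, -0.203, -0.0], [0.0, 0.001, -1.0]]
wrist_force: [-0.2, 0.0, -0.4]
width: 0.0869
finger_force: 0.0
```

{"api": "apply_moves", "payload": {
  "series": [
    [1,0,0,0,0,0,-0.16],
    [1,0,0,0,0,0,-0.16],
    [1,0,0,0,0,0,-0.16],
    [1,0,0,0,0,0,-0.16],
    [1,0,0,0,0,0,-0.16],
    [1,0,0,0,0,0,-0.16],
    [1,0,0,0,0,0,-0.16],
    [1,0,0,0,0,0,-0.16]
  ]
}}

```text
clock: 4.15
eef_pos: [0.4578, 0.2288, 0.2222]
tool_rot: [[0.996, -0.086, -0.001], [-0.086, -0.996, -0.0], [-0.001, 0.0, -1.0]]
wrist_force: [-0.5, 0.8, -0.3]
width: 0.0868
finger_force: 0.0
```

Run:
```python
from ref import *
f=shot('wrist')
px,P=comp(f,(0,512,0,384),.06,.088)
desc('k',P)
v,u=np.mgrid[0:384,0:512]; px=np.c_[u.ravel(),v.ravel()]; P=bydepth(f,px)
m=(abs(P[:,0]-.457)<.035)&(abs(P[:,1]-.229)<.035)&(P[:,2]>.076)&(P[:,2]<.09); desc('knob wrist',P[m])
```

```text
k 974 mean [0.5295 0.0506] z 0.0775 rect [526.1  50.6] [65.7 24.1] 34.8 major ang deg -141.2
knob wrist 536 mean [0.456 0.229] z 0.0804 rect [455.2 229.2] [11.1 45.6] 85.2 major ang deg 175.0
```

{"api": "apply_moves", "payload": {
  "series": [
    [1,-1.5,0,20,0,0,0],
    [1,0,0,22,0,0,0],
    [1,0,0,22,0,0,0],
    [1,0,0,22,0,0,0],
    [1,0,0,22,0,0,0],
    [1,0,0,22,0,0,0],
    [1,0,0,18,0,0,0],
    [1,0,0,13,0,0,0]
  ]
}}

```text
clock: 5.2
eef_pos: [0.4563, 0.2288, 0.0606]
tool_rot: [[0.996, -0.093, -0.001], [-0.093, -0.996, -0.001], [-0.001, 0.001, -1.0]]
wrist_force: [0.5, -0.3, -0.6]
width: 0.0872
finger_force: 0.0
```

{"api": "apply_moves", "payload": {
  "series": [
    [-1,0,0,0,0,0,0],
    [-1,0,0,0,0,0,0],
    [-1,0,0,0,0,0,0],
    [-1,0,0,0,0,0,0],
    [-1,0,0,0,0,0,0],
    [-1,0,0,0,0,0,0],
    [-1,0,0,0,0,0,0],
    [-1,0,0,0,0,0,0]
  ]
}}

```text
clock: 6.2
eef_pos: [0.4565, 0.2291, 0.0615]
tool_rot: [[0.996, -0.092, -0.0], [-0.092, -0.996, -0.0], [-0.0, 0.0, -1.0]]
wrist_force: [0.9, 0.3, -0.0]
width: 0.015
finger_force: 0.0
```

{"api": "apply_moves", "payload": {
  "series": [
    [-1,0,0,0,0,0,0],
    [-1,0,0,0,0,0,0],
    [-1,-0.4,-4,0,0,0,0],
    [-1,-0.4,-4,0,0,0,0],
    [-1,-0.4,-4,0,0,0,0],
    [-1,-0.4,-4,0,0,0,0],
    [-1,-0.4,-4,0,0,0,0]
  ]
}}

```text
clock: 7.08
eef_pos: [0.4564, 0.2495, 0.0616]
tool_rot: [[0.996, -0.092, -0.0], [-0.092, -0.996, -0.0], [-0.0, 0.0, -1.0]]
wrist_force: [1.6, -1.6, 0.0]
width: 0.0116
finger_force: 30.0
```

Run:
```python
from h import *
s=monitor.observe(); print(s['eef_pos'],s['wrist_force'],s['width'],s['finger_force'])
f=shot('top'); cv2.imwrite('pics/p2.png',cv2.resize(f['image'][150:250,85:235,::-1],(750,500),interpolation=cv2.INTER_CUBIC))
```

```text
[0.45638521 0.2494819  0.06156246] [ 1.5670658  -1.63625685  0.04083009] 0.0116486304529026 30.000041127204895
```

View pics/p2.png

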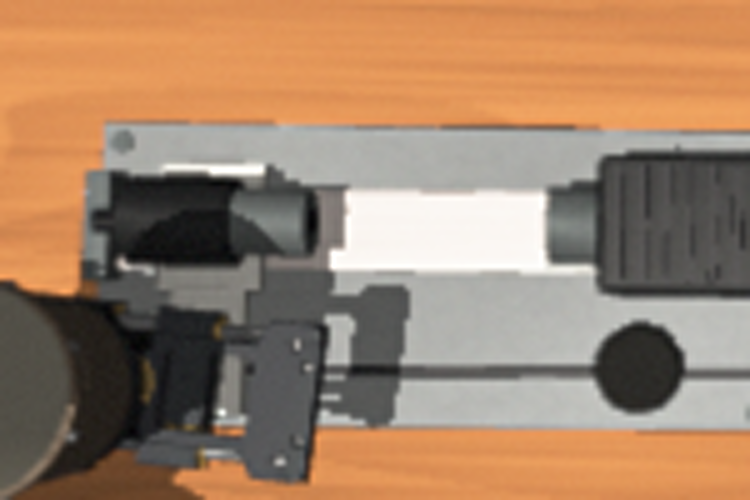

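The receiver followed the gripper. Its barrel tail is now at (112,215), close to the end stop at (100,225). I'll keep pulling until the force rises.

{"api": "apply_moves", "payload": {
  "series": [
    [-1,-0.3,-3,0,0,0,0],
    [-1,-0.3,-3,0,0,0,0],
    [-1,-0.2,-2,0,0,0,0],
    [-1,-0.2,-2,0,0,0,0]
  ]
}}

```text
clock: 7.62
eef_pos: [0.4563, 0.2593, 0.0615]
tool_rot: [[0.996, -0.092, -0.0], [-0.092, -0.996, -0.0], [-0.0, 0.0, -1.0]]
wrist_force: [0.5, -1.6, 0.5]
width: 0.0115
finger_force: 30.0
```

{"api": "apply_moves", "payload": {
  "series": [
    [-1,-0.3,-2.5,0,0,0,0],
    [-1,-0.3,-2.5,0,0,0,0]
  ]
}}

```text
clock: 7.88
eef_pos: [0.4561, 0.2618, 0.0615]
tool_rot: [[0.996, -0.091, -0.002], [-0.091, -0.996, -0.005], [-0.001, 0.005, -1.0]]
wrist_force: [8.5, -14.4, 2.6]
width: 0.0119
finger_force: 30.0
```

{"api": "apply_moves", "payload": {
  "series": [
    [-1,-0.2,-2,0,0,0,0],
    [-1,-0.2,-2,0,0,0,0]
  ]
}}

```text
clock: 8.12
eef_pos: [0.4559, 0.2621, 0.0614]
tool_rot: [[0.996, -0.091, -0.004], [-0.091, -0.996, -0.012], [-0.003, 0.012, -1.0]]
wrist_force: [12.6, -22.2, 4.7]
width: 0.012
finger_force: 30.0
```

The slide is at the stop. I'll ease off the overshoot and turn the knob clockwise.

{"api": "apply_moves", "payload": {
  "series": [
    [-1,0.3,3.5,0,0,0,0],
    [-1,0,0,0,0,0,0.15],
    [-1,0,0,0,0,0,0.15],
    [-1,0,0,0,0,0,0.15],
    [-1,0,0,0,0,0,0.15],
    [-1,0,0,0,0,0,0.15]
  ]
}}

```text
clock: 8.88
eef_pos: [0.4561, 0.2617, 0.0615]
tool_rot: [[0.662, -0.749, -0.002], [-0.749, -0.662, -0.005], [0.003, 0.005, -1.0]]
wrist_force: [5.9, -10.9, 2.3]
width: 0.0119
finger_force: 30.0
```

{"api": "apply_moves", "payload": {
  "series": [
    [-1,0,0,0,0,0,0.15],
    [-1,0,0,0,0,0,0.15],
    [-1,0,0,0,0,0,0.15],
    [-1,0,0,0,0,0,0],
    [-1,0,0,0,0,0,0]
  ]
}}

```text
clock: 9.5
eef_pos: [0.4561, 0.2617, 0.0616]
tool_rot: [[0.275, -0.961, -0.002], [-0.961, -0.275, -0.005], [0.005, 0.003, -1.0]]
wrist_force: [4.6, -10.4, 2.4]
width: 0.012
finger_force: 30.0
```

Run:
```python
from h import *
s=monitor.observe(); print(s['moment'],s['q'])
```

```text
[-3.20597812 -1.57623277  0.01144399] [ 0.83111402  0.39924412 -0.438233    0.00346818 -0.738333   -0.5549212 ]
```

{"api": "apply_moves", "payload": {
  "series": [
    [-1,2,0.5,0,0,0,0],
    [0,0,0,0,0,0,0],
    [0.5,0,0,0,0,0,0],
    [0.5,0,0,0,0,0,0],
    [0.5,0,0,-15,0,0,0],
    [0.5,0,0,-40,0,0,0],
    [0.5,0,0,-45,0,0,0],
    [0.5,0,0,-45,0,0,0]
  ]
}}

```text
clock: 10.5
eef_pos: [0.4561, 0.2628, 0.2092]
tool_rot: [[0.276, -0.961, 0.001], [-0.961, -0.276, 0.001], [-0.001, -0.001, -1.0]]
wrist_force: [0.5, 0.2, 0.6]
width: 0.0644
finger_force: 0.0
```

Run:
```python
from ref import *
s=monitor.observe(); print(s['clock'],s['eef_pos'],s['tool_rot'].round(3).tolist(),s['wrist_force'],s['width'])
f=shot('wrist')
v,u=np.mgrid[0:384,0:512]; px=np.c_[u.ravel(),v.ravel()]; P=bydepth(f,px)
m=(abs(P[:,0]-.455)<.035)&(abs(P[:,1]-.262)<.035)&(P[:,2]>.076)&(P[:,2]<.09); desc('knob wrist',P[m])
m=(abs(P[:,0]-.54)<.03)&(P[:,1]>.19)&(P[:,2]>.085)&(P[:,2]<.12); desc('barrel',P[m])
```

```text
10.5 [0.45610041 0.26277761 0.20917101] [[0.276, -0.961, 0.001], [-0.961, -0.276, 0.001], [-0.001, -0.001, -1.0]] [0.54306004 0.23035072 0.57446277] 0.06436306020364718
knob wrist 603 mean [0.4546 0.2598] z 0.0804 rect [454.4 260.4] [11.6 45.6] 16.0 major ang deg 106.0
barrel 5081 mean [0.5342 0.2447] z 0.0975 rect [536.  251.3] [ 46.4 112.3] 0.7 major ang deg 91.6
```

{"api": "apply_moves", "payload": {
  "series": [
    [1,45.4,10.85,0,0,0,0],
    [1,45.4,10.85,0,0,0,0],
    [1,45.4,10.85,0,0,0,0],
    [1,45.4,10.85,0,0,0,0],
    [1,45.4,10.85,0,0,0,0],
    [1,45.4,10.85,0,0,0,0],
    [1,45.4,10.85,0,0,0,0],
    [1,45.4,10.85,0,0,0,0]
  ]
}}

```text
clock: 11.55
eef_pos: [0.4729, -0.1118, 0.2076]
tool_rot: [[0.276, -0.961, 0.002], [-0.961, -0.276, 0.0], [0.0, -0.002, -1.0]]
wrist_force: [1.1, -0.4, 0.4]
width: 0.0868
finger_force: 0.0
```

{"api": "apply_moves", "payload": {
  "series": [
    [1,45.4,10.85,0,0,0,0],
    [1,45.4,10.85,0,0,0,0],
    [1,45.4,10.85,0,0,0,0],
    [1,45.4,10.85,0,0,0,0.145],
    [1,0,0,0,0,0,0.145],
    [1,0,0,0,0,0,0.145],
    [1,0,0,0,0,0,0.145],
    [1,0,0,0,0,0,0]
  ]
}}

```text
clock: 12.55
eef_pos: [0.4811, -0.2969, 0.2073]
tool_rot: [[-0.295, -0.956, 0.001], [-0.956, 0.295, -0.0], [-0.0, -0.001, -1.0]]
wrist_force: [-0.4, -0.4, -0.4]
width: 0.0871
finger_force: 0.0
```

Run:
```python
from ref import *
s=monitor.observe(); print(s['clock'],s['eef_pos'],s['tool_rot'].round(3).tolist())
for n in('wrist','top'):
    f=shot(n)
    v,u=np.mgrid[0:384,0:512]; px=np.c_[u.ravel(),v.ravel()]; P=bydepth(f,px)
    for c,lo,hi in (((.4813,-.2968),.073,.09),((.497,-.245),.047,.06)):
        m=(np.hypot(P[:,0]-c[0],P[:,1]-c[1])<.03)&(P[:,2]>lo)&(P[:,2]<hi)
        if m.sum()>5: desc(n,P[m])
        if n=='wrist' and lo>.07: print(px[m].min(0),px[m].max(0))
    if n=='wrist': cv2.imwrite('pics/w3.png',f['image'][:,:,::-1])
```

```text
12.55 [ 0.48114843 -0.2968708   0.20727136] [[-0.295, -0.956, 0.001], [-0.956, 0.295, -0.0], [-0.0, -0.001, -1.0]]
wrist 986 mean [ 0.4793 -0.2986] z 0.0794 rect [ 479.6 -298.2] [24.3 35.9] 73.2 major ang deg 161.1
[238 173] [276 199]
wrist 758 mean [ 0.4951 -0.2476] z 0.0533 rect [ 495.1 -246.7] [24.5 35.3] 72.7 major ang deg 164.1
```

View pics/w3.png

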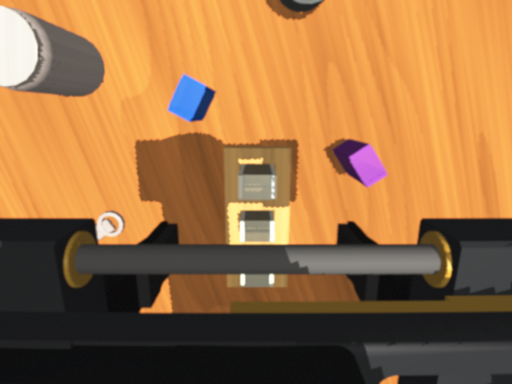

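The tall glass is the top one in the row at (257,186), square to the fingers. The camera estimate agrees with the gripper position to 1 mm, so I'll descend and grip.

{"api": "apply_moves", "payload": {
  "series": [
    [1,1,0,24,0,0,0],
    [1,0,0,26,0,0,0],
    [1,0,0,26,0,0,0],
    [1,0,0,26,0,0,0],
    [1,0,0,24,0,0,0],
    [1,0,0,20,0,0,0],
    [1,0,0,12,0,0,0],
    [1,0,0,7,0,0,0]
  ]
}}

```text
clock: 13.65
eef_pos: [0.4809, -0.2978, 0.0413]
tool_rot: [[-0.296, -0.955, -0.0], [-0.955, 0.296, -0.0], [0.0, 0.0, -1.0]]
wrist_force: [-0.1, 0.6, -0.0]
width: 0.087
finger_force: 0.0
```

{"api": "apply_moves", "payload": {
  "series": [
    [-1,0,0,0,0,0,0],
    [-1,0,0,0,0,0,0],
    [-1,0,0,0,0,0,0],
    [-1,0,0,0,0,0,0],
    [-1,0,0,0,0,0,0],
    [-1,0,0,0,0,0,0],
    [-1,0,0,0,0,0,0],
    [-1,0,0,0,0,0,0]
  ]
}}

```text
clock: 14.65
eef_pos: [0.4809, -0.2979, 0.0416]
tool_rot: [[-0.296, -0.955, 0.0], [-0.955, 0.296, -0.0], [0.0, -0.0, -1.0]]
wrist_force: [0.7, 0.5, 1.2]
width: 0.0358
finger_force: 30.0
```

{"api": "apply_moves", "payload": {
  "series": [
    [-1,0,0,-8,0,0,0],
    [-1,0,0,-15,0,0,0],
    [-1,0,0,-25,0,0,0],
    [-1,0,0,-30,0,0,0],
    [-1,0,0,-30,0,0,0],
    [-1,0,0,-30,0,0,0],
    [-1,0,0,-25,0,0,0],
    [-1,0,0,-10,0,0,0]
  ]
}}

```text
clock: 15.65
eef_pos: [0.4812, -0.298, 0.2171]
tool_rot: [[-0.296, -0.955, 0.004], [-0.955, 0.296, -0.001], [0.0, -0.004, -1.0]]
wrist_force: [0.5, -0.3, -1.5]
width: 0.0359
finger_force: 30.0
```

Run:
```python
from ref import *
s=monitor.observe(); print(s['clock'],s['eef_pos'],s['tool_rot'].round(4).tolist(),s['finger_force'],s['width'],s['wrist_force'])
a=np.radians(.8); R=s['tool_rot'][:2,:2]; 
d=np.array([.5395,.128])-s['eef_pos'][:2]; print('tool mm',1000*d@R,'turn tool z',np.radians(np.degrees(np.arctan2(R[1,1],R[0,1]))-180.8))
```

```text
15.65 [ 0.48119281 -0.29799197  0.21710324] [[-0.2964, -0.9551, 0.0036], [-0.9551, 0.2964, -0.0011], [0.0, -0.0037, -1.0]] 29.997208162676543 0.035852577051371314 [ 0.49076394 -0.33275857 -1.50853681]
tool mm [-424.13439421   70.56080739] turn tool z -0.3148468336643579
```

{"api": "apply_moves", "payload": {
  "series": [
    [-1,-20,3,0,0,0,0],
    [-1,-35,6,0,0,0,0],
    [-1,-40,6.5,0,0,0,0],
    [-1,-40,6.5,0,0,0,0],
    [-1,-40,6.5,0,0,0,0],
    [-1,-40,6.5,0,0,0,0],
    [-1,-40,6.5,0,0,0,0],
    [-1,-40,6.5,0,0,0,0]
  ]
}}

```text
clock: 16.65
eef_pos: [0.5212, 0.0002, 0.2134]
tool_rot: [[-0.296, -0.955, -0.003], [-0.955, 0.296, -0.0], [0.001, 0.002, -1.0]]
wrist_force: [0.8, 0.6, -1.1]
width: 0.0358
finger_force: 30.0
```

{"api": "apply_moves", "payload": {
  "series": [
    [-1,-40,6.5,0,0,0,0],
    [-1,-40,6.5,0,0,0,0],
    [-1,-30,5.5,0,0,0,0],
    [-1,-19,4,0,0,0,-0.08],
    [-1,0,0,0,0,0,-0.08],
    [-1,0,0,0,0,0,-0.08],
    [-1,0,0,0,0,0,-0.075],
    [-1,0,0,0,0,0,0]
  ]
}}

```text
clock: 17.65
eef_pos: [0.538, 0.1284, 0.2134]
tool_rot: [[0.014, -1.0, -0.003], [-1.0, -0.014, -0.001], [0.001, 0.003, -1.0]]
wrist_force: [0.5, 0.9, -1.7]
width: 0.0358
finger_force: 30.0
```

Run:
```python
from ref import *
s=monitor.observe(); print(s['clock'],s['eef_pos'],s['tool_rot'].round(4).tolist(),s['finger_force'],s['width'])
f=shot('wrist'); cv2.imwrite('pics/w4.png',f['image'][:,:,::-1])
v,u=np.mgrid[0:384,0:512]; px=np.c_[u.ravel(),v.ravel()]; P=bydepth(f,px)
m=(abs(P[:,0]-.54)<.06)&(abs(P[:,1]+.009)<.06)&(P[:,2]>.108)&(P[:,2]<.12)
if m.sum()>20: desc('lamp w',P[m])
f=shot('side'); cv2.imwrite('pics/s4.png',cv2.resize(f['image'][:,:,::-1],(768,576)))
```

```text
17.65 [0.53797488 0.12841638 0.21338628] [[0.0136, -0.9999, -0.0025], [-0.9999, -0.0136, -0.0008], [0.0008, 0.0025, -1.0]] 29.996909068431705 0.0358387062344325
lamp w 6899 mean [0.5393 0.0039] z 0.1123 rect [539.2   4.1] [71.8 55.2] 0.8 major ang deg -180.0
```

View pics/w4.png

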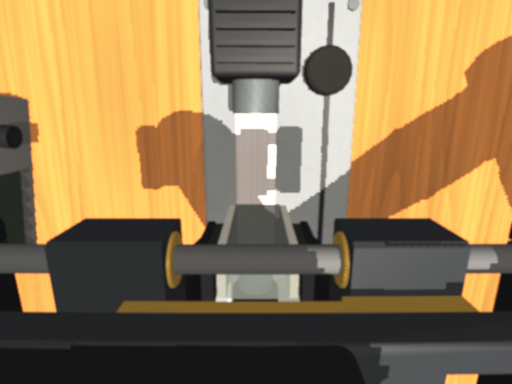

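The wrist picture shows the glass at (258,250) hanging upright and centred on the guide. The lamp nose at (256,95) is well clear. I'll lower it now.

{"api": "apply_moves", "payload": {
  "series": [
    [-1,0,-1,15,0,0,0],
    [-1,0,0,20,0,0,0],
    [-1,0,0,20,0,0,0],
    [-1,0,0,20,0,0,0],
    [-1,0,0,18,0,0,0],
    [-1,0,0,14,0,0,0],
    [-1,0,0,9,0,0,0],
    [-1,0,0,5,0,0,0]
  ]
}}

```text
clock: 18.75
eef_pos: [0.5401, 0.128, 0.093]
tool_rot: [[0.014, -1.0, -0.0], [-1.0, -0.014, -0.0], [0.0, 0.0, -1.0]]
wrist_force: [-0.6, 0.2, -0.5]
width: 0.0357
finger_force: 30.0
```

{"api": "apply_moves", "payload": {
  "series": [
    [-1,0,0,0,0,0,0],
    [-1,0,0,0,0,0,0],
    [-1,0,0,0,0,0,0]
  ]
}}

```text
clock: 19.12
eef_pos: [0.5404, 0.1282, 0.0941]
tool_rot: [[0.014, -1.0, 0.001], [-1.0, -0.014, 0.001], [-0.001, -0.001, -1.0]]
wrist_force: [-0.5, -0.0, -1.9]
width: 0.0356
finger_force: 30.0
```

Run:
```python
from ref import *
s=monitor.observe(); print(s['clock'],s['eef_pos'],s['finger_force'],s['wrist_force'],abs(s['qvel']).max())
f=shot('side'); cv2.imwrite('pics/s5.png',cv2.resize(f['image'][90:240,100:300,::-1],(800,600),interpolation=cv2.INTER_CUBIC))
```

```text
19.125 [0.54044006 0.12815809 0.09410188] 29.99722902663052 [-0.46238954 -0.01688635 -1.90438309] 0.0032868426802357986
```

View pics/s5.png

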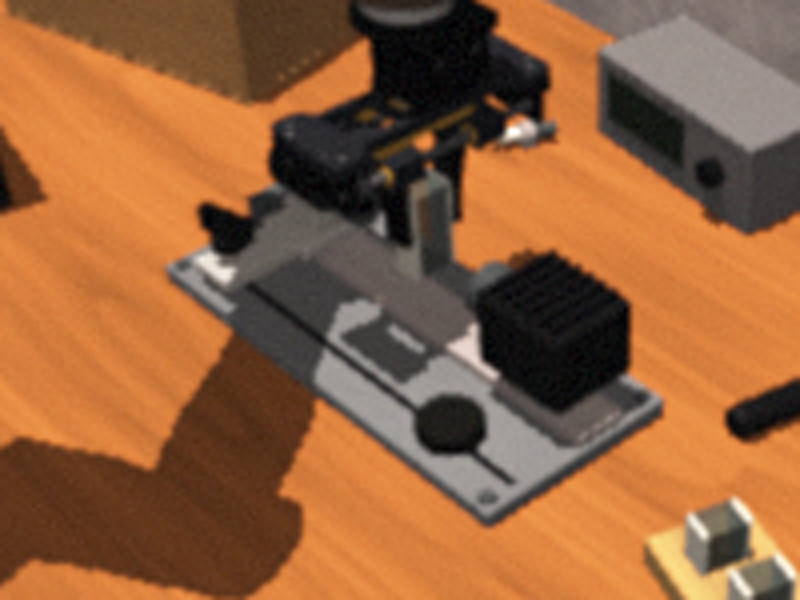

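The side picture shows the glass held upright at (432,225), clear of the guide and midway between the noses, with the meter untouched. All readings are within tolerance, so I'm handing in.

```bash
python3 -c "
from rig import r
print(r.close_job())"
```

```text
the job is handed in; nothing more can be done
None
```

I handed the job in with the receiver drawn to its stop, the clamp at about 1.3 rad, and the tall glass held upright midway in the beam; the hand-in call returned no verdict.

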